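# Pack the camping cook set into its pot

## Task

Pack the camping cook set away for storage: stand the gas canister and the blue cup upright side by side on the bottom of the big pot, then stand the little stove upright in the cup, and last close the pot with its lid, sitting level and fully down all round. Set everything in gently rather than dropping it, leave the pot standing where it is, and do not disturb the lantern, the soap bottle and the wooden spoon.

Things in the scene. Friction and masses are not known exactly. Their poses are not given: they have to be found in the camera images.
- pot: Big open aluminium cooking pot, loose, upright: 200 mm outside, 192 mm inside diameter, straight 4 mm walls, 112 mm tall, inner floor 5 mm above its underside. Two thin orange wire handles lie folded flat on the outside (8 mm proud). About 0.7 kg. Origin: centre of its underside; z up. Holds canister and cup next to each other with about 36 mm to spare in all.
- lid: The pot's aluminium lid, lying right way up: flange 210 mm in diameter over a plug 176 mm in diameter, 8 mm deep, that drops into the pot's mouth with 8 mm to spare all round; the flange rests on the rim. Orange knob in the middle, 26 mm in diameter, from 15 to 41 mm above the underside. About 0.2 kg. Origin: centre of the plug's underside, 104 mm above the pot's origin when closed; z up.
- canister: Green gas canister with a white band, standing upright: 90 mm in diameter, shoulder at 44 to 62 mm, with a red round cap in the middle, 38 mm in diameter, from 62 to 86 mm above the underside, fixed firmly, to hold it by. About 0.2 kg. Origin: centre of its underside; z up.
- cup: Blue plastic cup without a handle, standing open end up: 66 mm outside diameter, straight sides, wall 3 mm, 72 mm tall, inner floor 4 mm above its underside. About 0.07 kg. Origin: centre of its underside; z up.
- stove: Small folded screw-on gas stove standing upright, 86 mm tall: round brass foot 34 mm in diameter, thin steel stem with folded wire arms, and on top a round steel burner head 42 mm in diameter from 60 to 86 mm above the underside, to hold it by. Standing in the cup its head stays above the cup's rim. About 0.12 kg. Origin: centre of its underside; z up.
- lantern: Bystander: yellow and white battery lantern, 80 mm in diameter, 145 mm tall with its wire handle. Origin: centre of its underside.
- soap: Bystander: green soap bottle with a white cap, 44 mm in diameter, 105 mm tall. Origin: centre of its underside.
- spoon: Bystander: wooden spoon 200 mm long, lying flat on the bench. Origin: on its underside, near its middle.
Things that resemble listed ones, but are neither listed nor needed, are in the scene too. Several things look just like the canister: the one meant starts farthest to the robot's right.

How it is judged:
By the outcome, as a careful person would: the job done as asked, in the order asked, and still so for the second after the job is handed in, with the robot touching nothing.
It also fails if it takes over 104 s, if anything falls off the work surface, if the arm or the gripper's body presses on something with over 40 N, if the wrist force passes 120 N, or if a joint passes its speed limit or range.

## Robot

A 7-joint arm with a two-finger parallel gripper is mounted at the origin on the work surface. World frame = base frame: x ahead of the robot, y to its left, z up, the work surface at z = 0. Lengths are in m, angles in rad, forces in N, time in s.
With the tool pointing down it reaches from about 0.4 to 0.875 m from the base axis. Payload 19.3 kg.
Tool frame: the origin (TCP) lies at the very end of the fingers, on their centre line; the grasp point (between the pads) lies 19 mm behind it; z points along the fingers, y is the line along which they close (so a half turn about z gives the same grasp; the last joint's range is limited). The gripper opens to 85 mm and grips with 20 to 120 N. Pads are 22 mm wide; open, the fingers measure 114 mm over their backs; the gripper's body (76 mm by 85 mm) begins 54 mm behind the grasp point. The pads swing forward as they close: fully open they stand 13 mm farther back than shut.
Start: joints at [1.227, 0.521, -0.036, 1.599, 0.021, 1.021, -0.113], TCP at [0.169, -0.602, 0.231] pointing down, gripper open.
Joint ranges: [-2.91, 2.91], [-0.3, 2.13], [-1.5, 1.42], [0.17, 2.43], [-1.26, 4.41], [0.16, 1.93], [-2.52, 2.52]. Speed limits (rad/s): [1.89, 1.89, 2.39, 2.39, 3.01, 3.01, 3.01].

## Interface

Orientations are given as [roll, pitch, yaw] about the fixed x, y, z axes, in that order (R = Rz(yaw) Ry(pitch) Rx(roll)).
In Python, from workcell import bot, grab_frame, calibration, job gives the robot as it stands.
- The arm moves only by the tool creep_tool, called as name([rows], argument=value, ...), one row to a line, values as JSON. Schema: {"type":"object","properties":{"plan":{"type":"array","items":{"type":"object","properties":{"finger_gap":{"type":"number"},"xyz":{"type":"array","items":{"type":"number"},"minItems":3,"maxItems":3},"r":{"type":"array","items":{"type":"number"},"minItems":3,"maxItems":3}},"additionalProperties":false,"required":["finger_gap"]},"minItems":1,"maxItems":5},"grip_n":{"type":"number"},"only":{"type":"string"},"quiet":{"type":"boolean"},"lines":{"type":"string"}},"required":["plan"],"additionalProperties":false}. plan is a list of rows, 1 to 5 of them, each an object with the fields finger_gap (the finger opening in m), xyz (a list: dx, dy, dz in m), r (a list: a rotation vector rx, ry, rz in rad); a field left out counts as zero (the opening has to be given); each row is the pose to reach, as a shift and turn from the pose commanded when the call began, along the tool's axes at that moment; what a row does not reach only later rows make up. A row lasts 1/8 s, in which the tool goes at most 0.0625 m and 0.188 rad, less where a joint would pass 70% of its speed; a pose out of reach is approached as far as the arm can. The fingers move at their own pace and stop on an object; grip_n is the grip in N (left out, the last holds). Time passes only in rows, so rows that do not move let the fingers close. The tool returns the time, the measured TCP pose, the force, the opening and the grip force at its end. only (a regular expression) keeps the lines of the reply that match it, lines (a string "A,B") keeps lines A to B, and quiet returns only ok. Input that does not fit is refused with a message, and nothing moves.
- bot.observe(): the state, without advancing time (a new reading comes with each control period).
- grab_frame(name): name is "side" or "top" or "wrist"; returns (picture, depth): 480x640x3 uint8, blue, green, red; 480x640 float32, m along the optical axis (not along the pixel's ray), 0 where there is no reading.
- calibration(name): a dict with "vfov" (degrees; the focal length in pixels is half the picture's height over the tangent of half this angle, whatever the lens; pixels are square), "cx", "cy" (the principal point, pixels), "eye" and "attitude" of the camera in the world. Camera axes: x right, y down, z forward; pixel columns grow to the right and rows downward; lengths in m; the calibration is good to about 2 mm. A picture is of the moment at which its call begins: read the wrist's pose just before it. calibration takes no time and is no camera call; for the wrist camera it gives the pose at the moment of the call.
- job.job_done(): hands the job in; it is judged then, once.
The state is a dict: "clock": time; "qpos": joint angles; "qd": joint speeds; "joint_efforts": joint torques, N m; "position": TCP position; "tool_rot": TCP orientation; "force": force on the tool from outside, world axes, zero at the start; "moment": the same for the moment, N m; "grip_width": finger opening in m; "finger_force": force on a finger pad.
Only numpy, scipy, OpenCV 4.12 (cv2) and the standard library are available. Lean on these libraries where they do the work, as an engineer would, in place of code of your own. Each camera call takes 0.05 s, during which the arm holds its last target. There are 200 camera calls.

## Working session

There is one attempt and no reset: what is moved stays moved. The work goes in short steps, Python scripts to look and compute and a tool call to move; the robot and the scene stay as the last step left them, time stands still between calls to the robot, and variables do not carry over. Pictures are saved under pics/ and viewed, at most 14 in all, crops included, and the job is handed in when it is done.

```bash
ls; mkdir -p pics
```

Run:
```python
from workcell import bot, grab_frame, calibration
import cv2,numpy as np
for n in("top","side"):
    im,d=grab_frame(n); cv2.imwrite(f"pics/{n}0.png",im); np.save(f"pics/{n}0.npy",d); print(calibration(n),d.min(),d.max())
print(bot.observe()); print(calibration("wrist"))
```

```text
pics
{'vfov': 47.12586283728174, 'cx': 319.815397317806, 'cy': 243.51831782874757, 'eye': array([0.48162387, 0.01058455, 1.49750147]), 'attitude': array([-3.10547342,  0.00559602, -1.56498888])} 0.0 2.3166854
{'vfov': 42.62778363568856, 'cx': 323.73556665400673, 'cy': 231.3445070066242, 'eye': array([0.51466097, 1.1884436 , 0.87721924]), 'attitude': array([-2.19006393, -0.00545076, -3.09971671])} 0.0 3.6919105
{'clock': 0.1, 'qpos': array([ 1.22682933,  0.52192921, -0.03635512,  1.59992949,  0.02122283,
        1.02109934, -0.1128018 ]), 'qd': array([ 0.00020689, -0.0005118 , -0.00157572, -0.00342281,  0.00058742,
        0.00093471, -0.00121217]), 'joint_efforts': array([ 4.39519194e-03, -9.28482556e+01,  1.98436886e+00, -3.70529008e+01,
        1.81013992e-02,  5.46459312e-03, -4.75850834e-05]), 'position': array([ 0.16887441, -0.60145158,  0.23080638]), 'tool_rot': array([-3.14061579e+00,  7.35596640e-05,  2.73789811e-01]), 'force': array([-0.38276903, -0.48376994, -0.93774403]), 'moment': array([ 0.03903385,  0.00135101, -0.04866912]), 'finger_force': 0.0, 'grip_width': 0.08536655550946277}
{'vfov': 66.40975858357922, 'cx': 323.3969984240692, 'cy': 239.42786546785314, 'eye': array([ 0.23699032, -0.58253251,  0.37351473]), 'attitude': array([ 2.85495821e+00,  1.25394190e-03, -1.29756698e+00])}
```

View pics/top0.png

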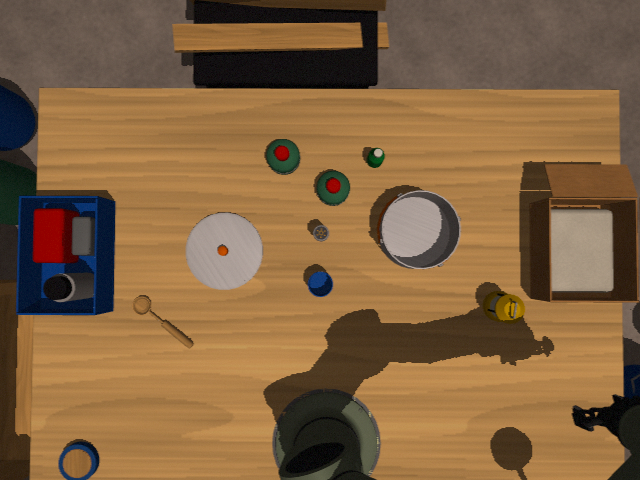

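View pics/side0.png

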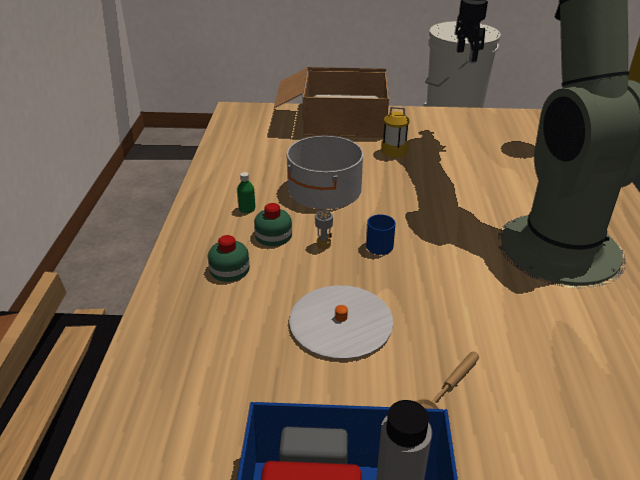

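Candidates. For the canister: (333,186) and its look-alike (283,154), with the green soap at (375,157). The one farthest right is (333,186). For the cup: the blue cup at (320,283), versus a blue ring-like vessel at (78,461) and the blue box at (65,255). I choose (320,283). The stove is at (320,232), the lid at (224,250) with its knob at (223,250), and the pot at (420,230).

Create h.py:
```python
import numpy as np,cv2
from scipy.spatial.transform import Rotation as Ro
from workcell import bot,grab_frame,calibration
def cam(n):
    c=calibration(n); return c["cx"],c["cy"],240/np.tan(np.radians(c["vfov"])/2),np.array(c["eye"]),Ro.from_euler("xyz",c["attitude"]).as_matrix()
def ray(c,u,v):
    return c[4]@np.array([(u-c[0])/c[2],(v-c[1])/c[2],1.])
def plane(c,u,v,z):
    r=ray(c,u,v); return c[3]+r*(z-c[3][2])/r[2]
def cloud(c,d):
    v,u=np.mgrid[:480,:640]; P=np.stack([(u-c[0])/c[2]*d,(v-c[1])/c[2]*d,d],-1)
    return P@c[4].T+c[3]
def two(c1,p1,c2,p2):
    a,b=ray(c1,*p1),ray(c2,*p2); s=np.linalg.lstsq(np.stack([a,-b],1),c2[3]-c1[3],rcond=None)[0]
    A,B=c1[3]+a*s[0],c2[3]+b*s[1]; return (A+B)/2,np.linalg.norm(A-B)
def circ(P):
    A=np.c_[2*P[:,:2],np.ones(len(P))]; s=np.linalg.lstsq(A,(P[:,:2]**2).sum(1),rcond=None)[0]
    return s[0],s[1],np.sqrt(s[2]+s[0]**2+s[1]**2)
def blob(im,roi,lo,hi,lo2=None,hi2=None):
    h=cv2.cvtColor(im,cv2.COLOR_BGR2HSV); m=cv2.inRange(h,lo,hi)
    if lo2: m|=cv2.inRange(h,lo2,hi2)
    k=np.zeros_like(m); x0,y0,x1,y1=roi; k[y0:y1,x0:x1]=m[y0:y1,x0:x1]
    n,l,s,c=cv2.connectedComponentsWithStats(k)
    i=1+np.argmax(s[1:,4]); return l==i
RED=((0,150,60),(6,255,255),(174,150,60),(180,255,255)); BLUE=((105,120,20),(125,255,255)); OR=((5,150,80),(18,255,255))
```

Run:
```python
from h import *
np.set_printoptions(precision=4,suppress=True)
T,S=cam("top"),cam("side"); it,is_=cv2.imread("pics/top0.png"),cv2.imread("pics/side0.png")
ct,cs=cloud(T,np.load("pics/top0.npy")),cloud(S,np.load("pics/side0.npy"))
for nm,col,rt,rs in [("cap",RED,(318,170,350,200),(255,195,290,222)),("cup",BLUE,(300,262,340,302),(360,210,400,258)),("knob",OR,(205,235,240,265),(325,300,355,325)),("cap2",RED,(265,135,300,170),(210,230,245,252))]:
    mt,ms=blob(it,rt,*col),blob(is_,rs,*col)
    pt=[np.mean(np.nonzero(mt)[i]) for i in(1,0)];ps=[np.mean(np.nonzero(ms)[i]) for i in(1,0)]
    print(nm,pt,ps,mt.sum(),ms.sum(),*two(T,pt,S,ps))
    for c,m in((ct,mt),(cs,ms)):
        P=c[m];z=np.percentile(P[:,2],95);Q=P[P[:,2]>z-.006]; print("  z",z,"top mid",(Q.min(0)+Q.max(0))/2,"mean",Q.mean(0),"ext",np.ptp(Q,0))
for nm,(x0,y0,x1,y1),zl,zh in [("potrim",(370,180,470,280),.10,.13),("lidflange",(175,200,275,300),.008,.022),("stovehead",(305,218,335,248),.07,.1),("cuprim",(300,262,340,302),.062,.085),("captop",(310,165,355,210),.075,.1),("potfloor",(370,180,470,280),-.005,.02)]:
    P=ct[y0:y1,x0:x1].reshape(-1,3);Q=P[(P[:,2]>zl)&(P[:,2]<zh)]
    print(nm,len(Q),"mid",(Q.min(0)+Q.max(0))/2,"mean",Q.mean(0),"ext",np.ptp(Q,0))
R=cs.reshape(-1,3)
for nm,x,y,r,zl,zh in [("potrim",.52,-.22,.15,.105,.13),("stove",.51,0,.05,.07,.1),("cuprim",.4,.0,.06,.06,.085)]:
    Q=R[(R[:,2]>zl)&(R[:,2]<zh)&(np.hypot(R[:,0]-x,R[:,1]-y)<r)]
    if len(Q):print("side",nm,len(Q),"mid",(Q.min(0)+Q.max(0))/2,"ext",np.ptp(Q,0))
cv2.imwrite("pics/crop0.png",cv2.resize(it[130:310,250:480],None,fx=3,fy=3))
```

```text
cap [np.float64(332.9367816091954), np.float64(185.11494252873564)] [np.float64(272.37125748502996), np.float64(209.437125748503)] 174 167 [ 0.683  -0.0143  0.0785] 0.0027116111138298206
  z 0.09095111157772119 top mid [ 0.682  -0.013   0.0894] mean [ 0.6825 -0.0149  0.0877] ext [0.0344 0.0335 0.0086]
  z 0.08941268930743676 top mid [0.6064 0.5785 0.4803] mean [0.6792 0.0106 0.1017] ext [0.1836 1.2198 0.7938]
cup [np.float64(319.90946502057614), np.float64(283.81481481481484)] [np.float64(380.2435500515996), np.float64(233.8482972136223)] 486 969 [0.4274 0.0182 0.04  ] 0.000522840309691719
  z 0.07276336215223111 top mid [0.4395 0.0178 0.7823] mean [0.4324 0.0144 0.1522] ext [0.0842 0.0622 1.4303]
  z 0.07250168011106312 top mid [0.456  0.586  0.4719] mean [0.43   0.0485 0.0915] ext [0.1174 1.2048 0.8107]
knob [np.float64(222.30379746835442), np.float64(250.35443037974684)] [np.float64(341.2584269662921), np.float64(309.12359550561797)] 79 89 [0.514  0.2778 0.0383] 0.0014635072922697357
  z 0.043304847834406024 top mid [0.5143 0.2783 0.0419] mean [0.5134 0.2781 0.0407] ext [0.024  0.
[... 623 characters left out ...]
05]
lidflange 4400 mid [0.518  0.2729 0.015 ] mean [0.5144 0.2789 0.014 ] ext [0.2687 0.2619 0.014 ]
stovehead 208 mid [0.5609 0.0172 0.0854] mean [0.5609 0.0172 0.0858] ext [0.0389 0.0386 0.0144]
cuprim 93 mid [0.4281 0.019  0.0701] mean [0.4277 0.0184 0.0715] ext [0.0625 0.0647 0.016 ]
captop 170 mid [ 0.6837 -0.0145  0.0845] mean [ 0.6833 -0.0139  0.0854] ext [0.0376 0.0364 0.0184]
potfloor 8173 mid [ 0.576  -0.2524  0.0075] mean [ 0.574  -0.249   0.0026] ext [0.272  0.2717 0.025 ]
side potrim 558 mid [ 0.5688 -0.2349  0.1121] ext [0.197  0.2072 0.0141]
side stove 72 mid [0.5498 0.015  0.0809] ext [0.0194 0.0374 0.0205]
side cuprim 231 mid [0.4262 0.0171 0.0685] ext [0.0618 0.0737 0.0168]
```

View pics/crop0.png

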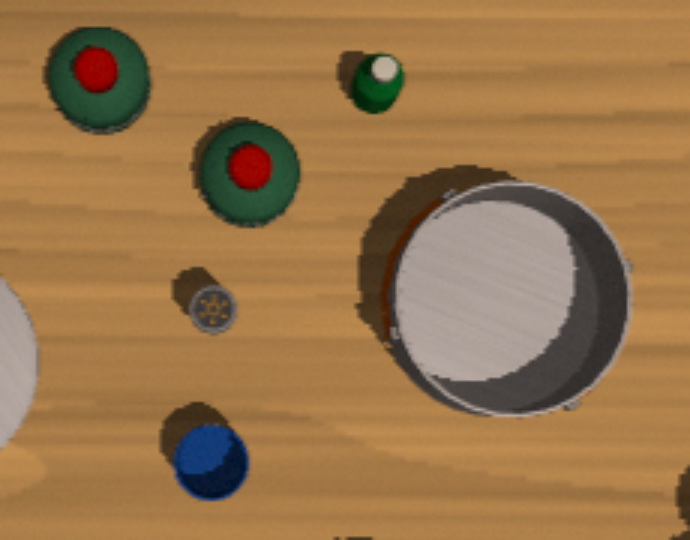

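The crop confirms the right-hand canister at (333,186), with its red cap, as well as the stove, the cup and the empty pot. I'll turn the tool to yaw 0 and travel to a point above the canister.

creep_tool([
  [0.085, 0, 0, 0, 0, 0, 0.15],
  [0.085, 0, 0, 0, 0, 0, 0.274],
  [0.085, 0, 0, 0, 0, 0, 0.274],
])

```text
refused: plan[0]: [0.085, 0, 0, 0, 0, 0, 0.15] is not of type 'object' (schema: type "object"). Nothing was moved.
```

The call was refused and nothing moved: it wants a list of objects, one for each row. Same move again in that form.

creep_tool([
  {"finger_gap": 0.085, "r": [0, 0, 0.15]},
  {"finger_gap": 0.085, "r": [0, 0, 0.274]},
  {"finger_gap": 0.085, "r": [0, 0, 0.274]},
])

```text
clock: 0.48
position: [0.1691, -0.6015, 0.231]
tool_rot: [-3.141, 0.0, 0.001]
force: [0.1, -1.2, -0.3]
grip_width: 0.085
finger_force: 0.0
```

creep_tool([
  {"finger_gap": 0.085, "xyz": [0.04, -0.046, 0]},
  {"finger_gap": 0.085, "xyz": [0.08, -0.092, 0]},
  {"finger_gap": 0.085, "xyz": [0.12, -0.138, 0]},
  {"finger_gap": 0.085, "xyz": [0.16, -0.184, 0]},
  {"finger_gap": 0.085, "xyz": [0.2, -0.23, 0]},
])

```text
clock: 1.1
position: [0.3701, -0.3701, 0.2314]
tool_rot: [3.141, -0.0, 0.003]
force: [0.7, -0.7, 0.2]
grip_width: 0.0848
finger_force: 0.0
```

creep_tool([
  {"finger_gap": 0.085, "xyz": [0.04, -0.046, 0]},
  {"finger_gap": 0.085, "xyz": [0.08, -0.092, 0]},
  {"finger_gap": 0.085, "xyz": [0.12, -0.138, 0]},
  {"finger_gap": 0.085, "xyz": [0.16, -0.184, 0]},
  {"finger_gap": 0.085, "xyz": [0.2, -0.23, 0]},
])

```text
clock: 1.72
position: [0.5702, -0.1402, 0.2313]
tool_rot: [3.141, -0.0, 0.003]
force: [0.5, -0.4, 0.5]
grip_width: 0.085
finger_force: 0.0
```

creep_tool([
  {"finger_gap": 0.085, "xyz": [0.04, -0.046, 0]},
  {"finger_gap": 0.085, "xyz": [0.08, -0.092, 0]},
  {"finger_gap": 0.085, "xyz": [0.113, -0.126, 0]},
  {"finger_gap": 0.085, "xyz": [0.113, -0.126, 0]},
])

```text
clock: 2.22
position: [0.6833, -0.0118, 0.2302]
tool_rot: [-3.14, 0.001, 0.008]
force: [0.1, -0.5, -0.4]
grip_width: 0.0852
finger_force: 0.0
```

Run:
```python
from h import *
np.set_printoptions(precision=4,suppress=True)
W=cam("wrist");im,d=grab_frame("wrist");cv2.imwrite("pics/w1.png",im);c=cloud(W,d)
m=blob(im,(0,0,640,480),*RED);P=c[m];print(m.sum(),np.mean(np.nonzero(m),1),P.mean(0))
Q=P[P[:,2]>np.percentile(P[:,2],50)-.004];Q=Q[Q[:,2]<.15]
print("cap",np.percentile(Q[:,2],50),(Q.min(0)+Q.max(0))/2,np.ptp(Q,0))
(u,v),r=cv2.minEnclosingCircle(np.argwhere(m)[:,::-1].astype(np.float32));print(u,v,r,plane(W,u,v,.086),bot.observe()["position"])
```

```text
2502 [110.6395 154.0444] [0.7677 0.1147 0.0844]
cap 0.08574228584264365 [0.768  0.1187 0.0853] [0.0369 0.0378 0.0077]
155.0 109.0 31.305051803588867 [0.7689 0.1132 0.086 ] [ 0.6824 -0.0143  0.2304]
```

View pics/w1.png

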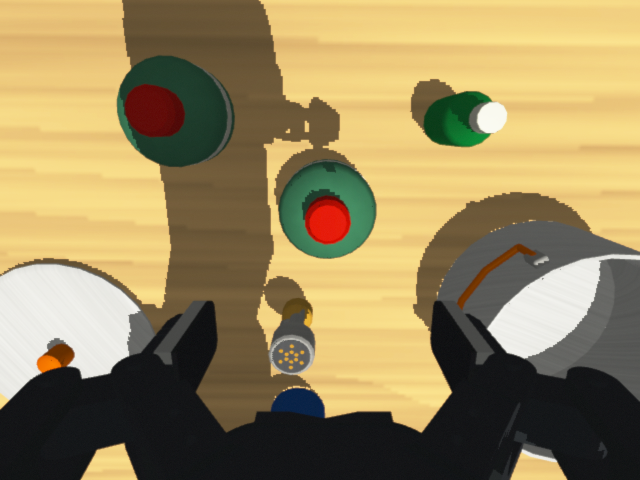

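The wrist view shows the canister's cap at (328,218), centred between the fingers. The decoy is at (155,110), the stove head at (292,354) and the knob at (55,355). My mask picked the decoy, so I'll re-measure the right one from this picture and the stove too.

Run:
```python
from h import *
np.set_printoptions(precision=4,suppress=True)
W=cam("wrist");im,d=grab_frame("wrist");c=cloud(W,d)
m=blob(im,(290,180,370,250),*RED);P=c[m];Q=P[(P[:,2]>.078)&(P[:,2]<.1)]
print("cap",np.median(Q[:,2]),(Q.min(0)+Q.max(0))/2,np.ptp(Q,0))
P=c[325:380,265:320].reshape(-1,3);Q=P[(P[:,2]>.078)&(P[:,2]<.1)];print("stove",np.median(Q[:,2]),(Q.min(0)+Q.max(0))/2,np.ptp(Q,0))
print(bot.observe()["position"],bot.observe()["tool_rot"])
```

```text
cap 0.0857559170876318 [ 0.6834 -0.0154  0.0833] [0.0371 0.0367 0.0105]
stove 0.0864134339742379 [0.5606 0.0165 0.0834] [0.0417 0.0407 0.0106]
[ 0.6819 -0.0159  0.2307] [3.1413 0.0009 0.0026]
```

creep_tool([
  {"finger_gap": 0.085, "xyz": [0.001, 0, 0.05]},
  {"finger_gap": 0.085, "xyz": [0.001, 0, 0.1]},
  {"finger_gap": 0.085, "xyz": [0.001, 0, 0.13]},
  {"finger_gap": 0.085, "xyz": [0.001, 0, 0.15]},
  {"finger_gap": 0.085, "xyz": [0.001, 0, 0.165]},
], grip_n=40)

```text
clock: 2.95
position: [0.6832, -0.0166, 0.066]
tool_rot: [3.141, -0.0, -0.0]
force: [-0.1, -0.3, 0.1]
grip_width: 0.0849
finger_force: 0.0
```

creep_tool([
  {"finger_gap": 0.02},
  {"finger_gap": 0.02},
  {"finger_gap": 0.02},
  {"finger_gap": 0.02},
  {"finger_gap": 0.02},
], grip_n=40)

```text
clock: 3.58
position: [0.6838, -0.0157, 0.0675]
tool_rot: [-3.142, -0.002, -0.0]
force: [0.4, 1.5, 7.2]
grip_width: 0.036
finger_force: 39.8
```

creep_tool([
  {"finger_gap": 0.02, "xyz": [0, 0, -0.02]},
  {"finger_gap": 0.02, "xyz": [0, 0, -0.06]},
  {"finger_gap": 0.02, "xyz": [0, 0, -0.11]},
  {"finger_gap": 0.02, "xyz": [0, 0, -0.16]},
  {"finger_gap": 0.02, "xyz": [0, 0, -0.17]},
])

```text
clock: 4.2
position: [0.6844, -0.0159, 0.2414]
tool_rot: [-3.141, -0.006, -0.0]
force: [0.4, 0.6, -1.8]
grip_width: 0.036
finger_force: 40.7
```

creep_tool([
  {"finger_gap": 0.02, "xyz": [-0.015, 0.045, 0]},
  {"finger_gap": 0.02, "xyz": [-0.03, 0.09, 0]},
  {"finger_gap": 0.02, "xyz": [-0.045, 0.135, 0]},
  {"finger_gap": 0.02, "xyz": [-0.06, 0.18, 0]},
  {"finger_gap": 0.02, "xyz": [-0.07, 0.21, 0]},
])

```text
clock: 4.82
position: [0.6116, -0.2283, 0.2365]
tool_rot: [3.141, 0.001, -0.002]
force: [0.8, 0.3, -0.7]
grip_width: 0.0365
finger_force: 40.7
```

creep_tool([
  {"finger_gap": 0.02, "xyz": [-0.004, 0.01, 0]},
  {"finger_gap": 0.02, "xyz": [-0.004, 0.01, 0]},
  {"finger_gap": 0.02, "xyz": [-0.004, 0.01, 0]},
])

```text
clock: 5.2
position: [0.6096, -0.2342, 0.2363]
tool_rot: [-3.141, -0.0, 0.002]
force: [-0.0, 0.6, -1.6]
grip_width: 0.0363
finger_force: 40.7
```

Run:
```python
from h import *
np.set_printoptions(precision=4,suppress=True)
for n in("top","side"):
    im,d=grab_frame(n);cv2.imwrite(f"pics/{n}2.png",im);c=cloud(cam(n),d).reshape(-1,3)
    Q=c[(c[:,2]>.106)&(c[:,2]<.122)&(np.hypot(c[:,0]-.57,c[:,1]+.235)<.13)];print(n,len(Q),circ(Q),(Q.min(0)+Q.max(0))/2,np.ptp(Q,0))
print(bot.observe()["position"],bot.observe()["grip_width"])
W=cam("wrist");im,d=grab_frame("wrist");cv2.imwrite("pics/w2.png",im);c=cloud(W,d).reshape(-1,3)
Q=c[(c[:,2]>.106)&(c[:,2]<.122)&(np.hypot(c[:,0]-.57,c[:,1]+.235)<.13)];print(len(Q),circ(Q),np.median(Q[:,2]))
```

```text
top 222 (np.float64(0.5695054038473035), np.float64(-0.23429229234925286), np.float64(0.09752013138791478)) [ 0.57   -0.1921  0.1123] [0.1972 0.1139 0.0122]
side 455 (np.float64(0.5684378730013073), np.float64(-0.23427284021536499), np.float64(0.09740240799624723)) [ 0.5688 -0.235   0.1121] [0.197  0.2072 0.0121]
[ 0.6095 -0.2344  0.2363] 0.036304225742478685
4175 (np.float64(0.5688425086525112), np.float64(-0.2359572219627112), np.float64(0.0969235429252736)) 0.11165609383487407
```

View pics/w2.png

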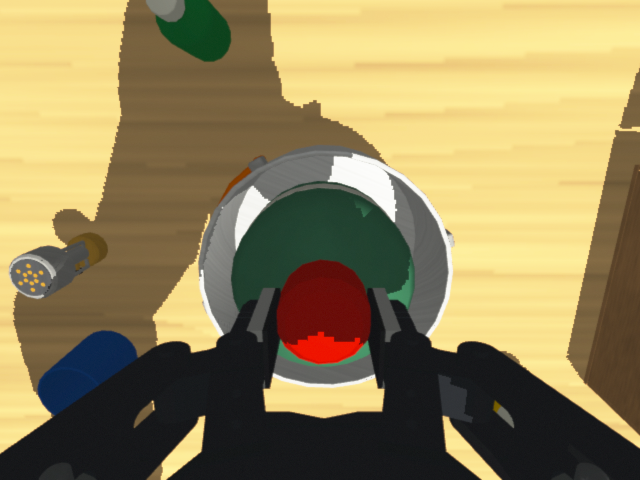

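The view shows the canister held straight over the pot's mouth, with the cap at (322,310) and the pot rim centred near (325,265). I'll lower it.

creep_tool([
  {"finger_gap": 0.02, "xyz": [-0.001, 0, 0.04]},
  {"finger_gap": 0.02, "xyz": [-0.001, 0, 0.08]},
  {"finger_gap": 0.02, "xyz": [-0.001, 0, 0.115]},
  {"finger_gap": 0.02, "xyz": [-0.001, 0, 0.14]},
  {"finger_gap": 0.02, "xyz": [-0.001, 0, 0.15]},
])

```text
clock: 5.98
position: [0.6077, -0.235, 0.0849]
tool_rot: [-3.141, 0.002, 0.001]
force: [-0.1, 0.2, -1.0]
grip_width: 0.0362
finger_force: 40.7
```

creep_tool([
  {"finger_gap": 0.02, "xyz": [0, 0, 0.004]},
  {"finger_gap": 0.02, "xyz": [0, 0, 0.008]},
  {"finger_gap": 0.02, "xyz": [0, 0, 0.011]},
  {"finger_gap": 0.02, "xyz": [0, 0, 0.013]},
  {"finger_gap": 0.02, "xyz": [0, 0, 0.013]},
])

```text
clock: 6.6
position: [0.6081, -0.2358, 0.0734]
tool_rot: [3.142, -0.0, -0.0]
force: [0.8, 0.2, -1.2]
grip_width: 0.0361
finger_force: 40.7
```

creep_tool([
  {"finger_gap": 0.02, "xyz": [0, 0, 0.001]},
  {"finger_gap": 0.02, "xyz": [0, 0, 0.002]},
  {"finger_gap": 0.02, "xyz": [0, 0, 0.002]},
])

```text
clock: 6.98
position: [0.6084, -0.2356, 0.0724]
tool_rot: [3.142, -0.001, -0.0]
force: [-5.4, 3.6, 14.8]
grip_width: 0.0364
finger_force: 42.3
```

creep_tool([
  {"finger_gap": 0.02, "xyz": [0, 0, 0.001]},
  {"finger_gap": 0.02, "xyz": [0, 0, 0.001]},
])

```text
clock: 7.22
position: [0.6084, -0.2355, 0.0723]
tool_rot: [3.142, -0.001, -0.0]
force: [-10.6, 5.6, 28.6]
grip_width: 0.0361
finger_force: 43.7
```

It's on the floor. I'll ease the pressure, open and rise.

creep_tool([
  {"finger_gap": 0.02, "xyz": [0, 0, -0.0015]},
  {"finger_gap": 0.02, "xyz": [0, 0, -0.0015]},
])

```text
clock: 7.48
position: [0.6085, -0.2357, 0.0724]
tool_rot: [3.142, -0.001, -0.0]
force: [-1.8, 2.5, 9.7]
grip_width: 0.0358
finger_force: 41.8
```

creep_tool([
  {"finger_gap": 0.06, "xyz": [0, 0, -0.0015]},
  {"finger_gap": 0.07, "xyz": [0, 0, -0.0015]},
  {"finger_gap": 0.07, "xyz": [0, 0, -0.002]},
])

```text
clock: 7.85
position: [0.608, -0.2358, 0.0736]
tool_rot: [-3.141, 0.0, -0.0]
force: [0.9, -0.1, -0.1]
grip_width: 0.07
finger_force: 0.0
```

creep_tool([
  {"finger_gap": 0.07, "xyz": [0, 0, -0.03]},
  {"finger_gap": 0.085, "xyz": [0, 0, -0.07]},
  {"finger_gap": 0.085, "xyz": [0, 0, -0.12]},
  {"finger_gap": 0.085, "xyz": [0, 0, -0.16]},
  {"finger_gap": 0.085, "xyz": [0, 0, -0.165]},
])

```text
clock: 8.48
position: [0.6091, -0.2362, 0.2418]
tool_rot: [3.14, -0.004, -0.0]
force: [-0.5, -0.1, -0.2]
grip_width: 0.0848
finger_force: 0.0
```

creep_tool([
  {"finger_gap": 0.085, "xyz": [-0.03, -0.042, 0]},
  {"finger_gap": 0.085, "xyz": [-0.06, -0.084, 0]},
  {"finger_gap": 0.085, "xyz": [-0.09, -0.126, 0]},
  {"finger_gap": 0.085, "xyz": [-0.12, -0.168, 0]},
  {"finger_gap": 0.085, "xyz": [-0.15, -0.21, 0]},
])

```text
clock: 9.1
position: [0.4566, -0.0246, 0.2381]
tool_rot: [-3.142, 0.001, -0.0]
force: [0.1, 1.0, 0.2]
grip_width: 0.0849
finger_force: 0.0
```

creep_tool([
  {"finger_gap": 0.085, "xyz": [-0.03, -0.043, 0]},
  {"finger_gap": 0.085, "xyz": [-0.03, -0.043, 0]},
  {"finger_gap": 0.085, "xyz": [-0.03, -0.043, 0]},
])

```text
clock: 9.48
position: [0.4283, 0.0169, 0.2385]
tool_rot: [3.141, 0.0, -0.0]
force: [-0.1, -0.6, -0.6]
grip_width: 0.0852
finger_force: 0.0
```

Run:
```python
from h import *
np.set_printoptions(precision=4,suppress=True)
W=cam("wrist");im,d=grab_frame("wrist");cv2.imwrite("pics/w3.png",im);c=cloud(W,d).reshape(-1,3)
def f(n,x,y,r,zl,zh):
    Q=c[(c[:,2]>zl)&(c[:,2]<zh)&(np.hypot(c[:,0]-x,c[:,1]-y)<r)];print(n,len(Q),circ(Q),np.median(Q[:,2]),(Q.min(0)+Q.max(0))/2,np.ptp(Q,0))
f("cup",.428,.0175,.05,.067,.078);f("cupfine",.428,.0175,.05,.070,.075);f("stove",.561,.017,.04,.078,.095)
for n in("top",):
    im,d=grab_frame(n);c=cloud(cam(n),d).reshape(-1,3);f("cantop",.608,-.235,.05,.085,.1);f("rim",.57,-.235,.12,.107,.12)
print(bot.observe()["position"])
```

```text
cup 914 (np.float64(0.4280436424933456), np.float64(0.017643520817042985), np.float64(0.031099298773264165)) 0.07179734352808198 [0.4276 0.0178 0.0705] [0.0653 0.0644 0.007 ]
cupfine 784 (np.float64(0.4278215776062168), np.float64(0.01763427277394536), np.float64(0.03117294290398362)) 0.07193885255820912 [0.4274 0.0178 0.072 ] [0.0649 0.0644 0.0039]
stove 2841 (np.float64(0.5592325416921158), np.float64(0.016321091169681667), np.float64(0.01466385547837009)) 0.08644557026587868 [0.5598 0.0163 0.084 ] [0.0419 0.0416 0.0112]
cantop 158 (np.float64(0.6086322873853259), np.float64(-0.23370505602595026), np.float64(0.013071776502363153)) 0.090184733403328 [ 0.6083 -0.234   0.0917] [0.0336 0.034  0.0126]
rim 401 (np.float64(0.5693195155702849), np.float64(-0.23425736366074149), np.float64(0.09740443817999157)) 0.11178097971412249 [ 0.5702 -0.2352  0.1134] [0.1976 0.1998 0.0126]
[0.4285 0.0164 0.2385]
```

View pics/w3.png

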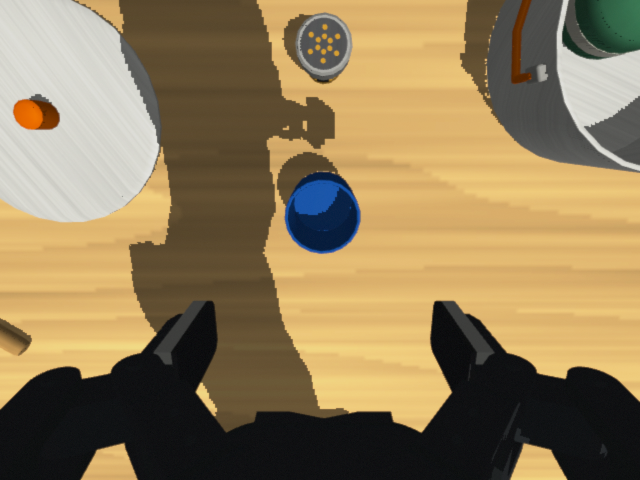

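The cup's rim is at (323,215), centred between the fingers. The canister stands in the pot at (610,25). I'll descend and grip the cup gently.

creep_tool([
  {"finger_gap": 0.085, "xyz": [0, -0.001, 0.05]},
  {"finger_gap": 0.085, "xyz": [0, -0.001, 0.1]},
  {"finger_gap": 0.085, "xyz": [0, -0.001, 0.15]},
  {"finger_gap": 0.085, "xyz": [0, -0.001, 0.18]},
  {"finger_gap": 0.085, "xyz": [0, -0.001, 0.195]},
], grip_n=20)

```text
clock: 10.2
position: [0.4276, 0.0174, 0.0418]
tool_rot: [3.141, 0.003, -0.001]
force: [0.7, 0.1, 0.1]
grip_width: 0.0847
finger_force: 0.0
```

creep_tool([
  {"finger_gap": 0.055},
  {"finger_gap": 0.055},
  {"finger_gap": 0.055},
  {"finger_gap": 0.055},
], grip_n=20)

```text
clock: 10.7
position: [0.4284, 0.0181, 0.0443]
tool_rot: [-3.141, -0.001, -0.0]
force: [-0.5, 0.2, -0.9]
grip_width: 0.0662
finger_force: 22.5
```

creep_tool([
  {"finger_gap": 0.055, "xyz": [0, 0, -0.02]},
  {"finger_gap": 0.055, "xyz": [0, 0, -0.06]},
  {"finger_gap": 0.055, "xyz": [0, 0, -0.11]},
  {"finger_gap": 0.055, "xyz": [0, 0, -0.16]},
  {"finger_gap": 0.055, "xyz": [0, 0, -0.18]},
])

```text
clock: 11.32
position: [0.4288, 0.0182, 0.2267]
tool_rot: [-3.141, -0.004, -0.001]
force: [-0.9, 0.8, -0.9]
grip_width: 0.0663
finger_force: 23.0
```

creep_tool([
  {"finger_gap": 0.055, "xyz": [0.017, 0.048, 0]},
  {"finger_gap": 0.055, "xyz": [0.034, 0.096, 0]},
  {"finger_gap": 0.055, "xyz": [0.051, 0.144, 0]},
  {"finger_gap": 0.055, "xyz": [0.068, 0.192, 0]},
  {"finger_gap": 0.055, "xyz": [0.085, 0.24, 0]},
])

```text
clock: 11.95
position: [0.5134, -0.2234, 0.2242]
tool_rot: [3.141, -0.001, -0.0]
force: [0.8, 0.9, -0.1]
grip_width: 0.0664
finger_force: 23.0
```

creep_tool([
  {"finger_gap": 0.055, "xyz": [0.0055, 0.0125, 0]},
  {"finger_gap": 0.055, "xyz": [0.0055, 0.0125, 0]},
  {"finger_gap": 0.055, "xyz": [0.0055, 0.0125, 0]},
])

```text
clock: 12.32
position: [0.5184, -0.2328, 0.2239]
tool_rot: [-3.141, 0.0, 0.001]
force: [-0.7, 0.7, -0.6]
grip_width: 0.0664
finger_force: 23.0
```

Run:
```python
from h import *
np.set_printoptions(precision=4,suppress=True)
W=cam("wrist");im,d=grab_frame("wrist");cv2.imwrite("pics/w4.png",im);c=cloud(W,d).reshape(-1,3)
def f(n,x,y,r,zl,zh):
    Q=c[(c[:,2]>zl)&(c[:,2]<zh)&(np.hypot(c[:,0]-x,c[:,1]-y)<r)];print(n,len(Q),circ(Q),np.median(Q[:,2]),(Q.min(0)+Q.max(0))/2,np.ptp(Q,0))
f("cantop",.608,-.235,.03,.085,.1);f("rim",.57,-.235,.12,.107,.12);f("cup",.518,-.235,.05,.22,.27)
print(bot.observe()["position"])
```

```text
cantop 2283 (np.float64(0.607859273286814), np.float64(-0.23535506361900022), np.float64(0.013145041204312374)) 0.09070787712520417 [ 0.608  -0.2355  0.0894] [0.0372 0.0374 0.0082]
rim 6178 (np.float64(0.5682081845495719), np.float64(-0.23600732526958132), np.float64(0.09680742179884867)) 0.11162017827338355 [ 0.5753 -0.236   0.1107] [0.1816 0.1987 0.0074]
cup 21851 (np.float64(0.5205793256907498), np.float64(-0.23318655048764683), np.float64(0.032710190136772455)) 0.24715979688111311 [ 0.5183 -0.2331  0.245 ] [0.0663 0.0941 0.05  ]
[ 0.5185 -0.2328  0.224 ]
```

View pics/w4.png

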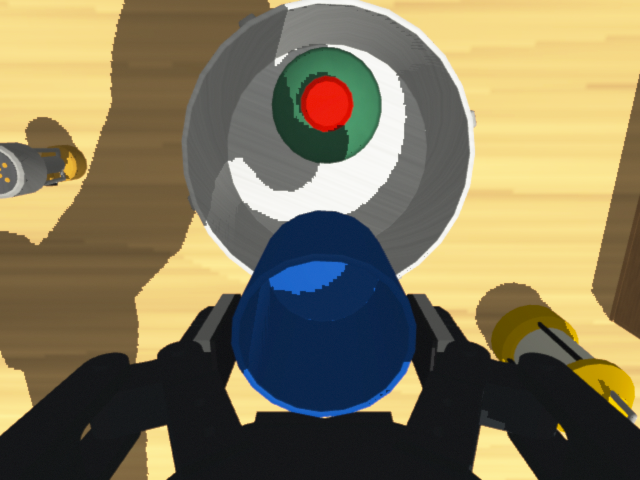

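The view shows the cup held level over the near half of the pot at (325,330), and the canister upright at (327,103). I'll shift 2 mm and lower.

creep_tool([
  {"finger_gap": 0.055, "xyz": [0, 0.0025, 0.04]},
  {"finger_gap": 0.055, "xyz": [0, 0.0025, 0.085]},
  {"finger_gap": 0.055, "xyz": [0, 0.0025, 0.125]},
  {"finger_gap": 0.055, "xyz": [0, 0.0025, 0.15]},
  {"finger_gap": 0.055, "xyz": [0, 0.0025, 0.16]},
])

```text
clock: 13.0
position: [0.5181, -0.2356, 0.0629]
tool_rot: [-3.141, 0.001, 0.001]
force: [0.6, -0.4, -0.6]
grip_width: 0.066
finger_force: 23.0
```

creep_tool([
  {"finger_gap": 0.055, "xyz": [0, 0, 0.004]},
  {"finger_gap": 0.055, "xyz": [0, 0, 0.008]},
  {"finger_gap": 0.055, "xyz": [0, 0, 0.011]},
  {"finger_gap": 0.055, "xyz": [0, 0, 0.012]},
  {"finger_gap": 0.055, "xyz": [0, 0, 0.012]},
])

```text
clock: 13.62
position: [0.5186, -0.2369, 0.0519]
tool_rot: [3.142, -0.0, -0.0]
force: [-1.1, -0.1, -1.7]
grip_width: 0.0659
finger_force: 23.0
```

creep_tool([
  {"finger_gap": 0.055, "xyz": [0, 0, 0.001]},
  {"finger_gap": 0.055, "xyz": [0, 0, 0.0015]},
  {"finger_gap": 0.055, "xyz": [0, 0, 0.0015]},
])

```text
clock: 14.0
position: [0.5185, -0.2368, 0.0503]
tool_rot: [-3.142, 0.0, -0.0]
force: [-0.3, -0.1, -0.2]
grip_width: 0.0665
finger_force: 23.0
```

creep_tool([
  {"finger_gap": 0.055, "xyz": [0, 0, 0.001]},
  {"finger_gap": 0.055, "xyz": [0, 0, 0.001]},
])

```text
clock: 14.25
position: [0.5185, -0.2368, 0.0492]
tool_rot: [-3.142, 0.0, -0.0]
force: [-0.4, -0.7, -0.7]
grip_width: 0.0661
finger_force: 23.0
```

creep_tool([
  {"finger_gap": 0.055, "xyz": [0, 0, 0.0005]},
  {"finger_gap": 0.055, "xyz": [0, 0, 0.0005]},
])

```text
clock: 14.5
position: [0.5185, -0.2368, 0.0488]
tool_rot: [-3.142, 0.0, -0.0]
force: [-0.6, 0.3, -0.1]
grip_width: 0.0663
finger_force: 23.0
```

creep_tool([
  {"finger_gap": 0.055, "xyz": [0, 0, 0.0006]},
  {"finger_gap": 0.055, "xyz": [0, 0, 0.0006]},
])

```text
clock: 14.75
position: [0.5187, -0.2368, 0.0483]
tool_rot: [3.142, -0.0, -0.0]
force: [-0.2, 0.9, 1.8]
grip_width: 0.0665
finger_force: 23.2
```

creep_tool([
  {"finger_gap": 0.055, "xyz": [0, 0, 0.0006]},
  {"finger_gap": 0.055, "xyz": [0, 0, 0.0006]},
])

```text
clock: 15.0
position: [0.5188, -0.2368, 0.0482]
tool_rot: [3.141, -0.001, -0.0]
force: [-2.8, 2.6, 13.3]
grip_width: 0.0663
finger_force: 24.0
```

Contact. I'll release, raise, and go to the stove at (0.560, 0.0165).

creep_tool([
  {"finger_gap": 0.055, "xyz": [0, 0, -0.0008]},
  {"finger_gap": 0.07, "xyz": [0, 0, -0.0008]},
  {"finger_gap": 0.082, "xyz": [0, 0, -0.0008]},
  {"finger_gap": 0.082, "xyz": [0, 0, -0.0008]},
])

```text
clock: 15.5
position: [0.5189, -0.2369, 0.0485]
tool_rot: [3.141, -0.001, -0.0]
force: [2.4, -1.1, 0.9]
grip_width: 0.0822
finger_force: 0.0
```

creep_tool([
  {"finger_gap": 0.082, "xyz": [0, 0, -0.02]},
  {"finger_gap": 0.082, "xyz": [0, 0, -0.06]},
  {"finger_gap": 0.085, "xyz": [0, 0, -0.11]},
  {"finger_gap": 0.085, "xyz": [0, 0, -0.16]},
  {"finger_gap": 0.085, "xyz": [0, 0, -0.18]},
])

```text
clock: 16.12
position: [0.5191, -0.2371, 0.2312]
tool_rot: [3.14, -0.003, -0.0]
force: [-0.2, 0.2, -0.7]
grip_width: 0.0851
finger_force: 0.0
```

creep_tool([
  {"finger_gap": 0.085, "xyz": [0.008, -0.05, 0]},
  {"finger_gap": 0.085, "xyz": [0.016, -0.1, 0]},
  {"finger_gap": 0.085, "xyz": [0.024, -0.15, 0]},
  {"finger_gap": 0.085, "xyz": [0.032, -0.2, 0]},
  {"finger_gap": 0.085, "xyz": [0.042, -0.253, 0]},
])

```text
clock: 16.75
position: [0.5605, 0.0175, 0.2284]
tool_rot: [3.141, 0.0, -0.001]
force: [0.1, -1.1, 0.6]
grip_width: 0.0845
finger_force: 0.0
```

creep_tool([
  {"finger_gap": 0.085},
  {"finger_gap": 0.085},
])

```text
clock: 17.0
position: [0.5604, 0.0157, 0.2282]
tool_rot: [3.141, 0.001, -0.0]
force: [0.2, -0.4, -1.1]
grip_width: 0.0851
finger_force: 0.0
```

Run:
```python
from h import *
np.set_printoptions(precision=4,suppress=True)
W=cam("wrist");im,d=grab_frame("wrist");cv2.imwrite("pics/w5.png",im);c=cloud(W,d).reshape(-1,3)
def f(n,x,y,r,zl,zh):
    Q=c[(c[:,2]>zl)&(c[:,2]<zh)&(np.hypot(c[:,0]-x,c[:,1]-y)<r)];print(n,len(Q),circ(Q),np.median(Q[:,2]),(Q.min(0)+Q.max(0))/2,np.ptp(Q,0))
f("stove",.56,.0165,.04,.08,.1)
for n in("top","side"):
    im,d=grab_frame(n);cv2.imwrite(f"pics/{n}5.png",im);c=cloud(cam(n),d).reshape(-1,3);f("cantop",.608,-.235,.03,.085,.1);f("rim",.57,-.235,.12,.107,.12);f("cup",.518,-.235,.04,.072,.083)
print(bot.observe()["position"])
im=cv2.imread("pics/top5.png");cv2.imwrite("pics/crop5.png",cv2.resize(im[170:290,360:480],None,fx=4,fy=4))
```

```text
stove 2054 (np.float64(0.5605668569361946), np.float64(0.01635589956336264), np.float64(0.014658653177636661)) 0.08648989219647868 [0.56   0.0161 0.0846] [0.0414 0.0411 0.0091]
cantop 164 (np.float64(0.6077362656271678), np.float64(-0.23343749507702294), np.float64(0.013342563395592472)) 0.09062980355591543 [ 0.6072 -0.2329  0.091 ] [0.0364 0.0364 0.0119]
rim 412 (np.float64(0.5681191319289107), np.float64(-0.233956621384162), np.float64(0.09736632352573674)) 0.11176481275316219 [ 0.5676 -0.2338  0.1132] [0.1972 0.1979 0.0124]
cup 95 (np.float64(0.5186103816065197), np.float64(-0.23502393997970336), np.float64(0.03128392736224052)) 0.07614736485909801 [ 0.5189 -0.2352  0.0769] [0.0646 0.0646 0.0097]
cantop 101 (np.float64(0.6074765806518437), np.float64(-0.2305113166284769), np.float64(0.013832670009829294)) 0.09139937449826385 [ 0.6075 -0.2312  0.0906] [0.035  0.0395 0.011 ]
rim 427 (np.float64(0.5672483296594956), np.float64(-0.23440403166335544), np.float64(0.09767210813345441)) 0.1110440346920426 [ 0.5666 -0.2359  0.1123] [0.1983 0.2169 0.0107]
cup 79 (np.float64(0.5184344846289944), np.float64(-0.23601484914566817), np.float64(0.030516995816593066)) 0.07609315031505182 [ 0.518  -0.2394  0.0763] [0.0609 0.0619 0.0084]
[0.5605 0.015  0.2284]
```

View pics/crop5.png

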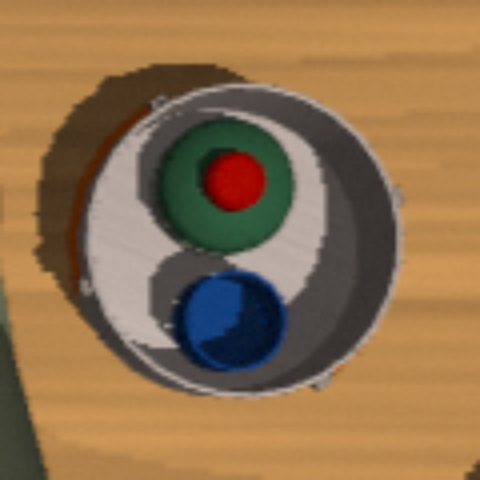

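The crop shows the canister at (228,185) and the cup at (230,320), side by side inside the pot and both standing. Now I'll grip the stove by the top of its head, so the fingers stay above the cup's rim later.

creep_tool([
  {"finger_gap": 0.085, "xyz": [0, -0.001, 0.05]},
  {"finger_gap": 0.085, "xyz": [0, -0.001, 0.1]},
  {"finger_gap": 0.085, "xyz": [0, -0.001, 0.135]},
  {"finger_gap": 0.085, "xyz": [0, -0.001, 0.15]},
  {"finger_gap": 0.085, "xyz": [0, -0.001, 0.159]},
], grip_n=30)

```text
clock: 17.77
position: [0.5609, 0.0167, 0.0694]
tool_rot: [3.142, -0.0, -0.001]
force: [0.4, 0.5, 0.1]
grip_width: 0.0849
finger_force: 0.0
```

creep_tool([
  {"finger_gap": 0.03},
  {"finger_gap": 0.03},
  {"finger_gap": 0.03},
  {"finger_gap": 0.03},
  {"finger_gap": 0.03},
], grip_n=30)

```text
clock: 18.4
position: [0.5614, 0.0172, 0.0706]
tool_rot: [-3.142, -0.002, -0.0]
force: [-1.3, 0.1, 8.6]
grip_width: 0.0409
finger_force: 29.4
```

creep_tool([
  {"finger_gap": 0.03, "xyz": [0, 0, -0.02]},
  {"finger_gap": 0.03, "xyz": [0, 0, -0.06]},
  {"finger_gap": 0.03, "xyz": [0, 0, -0.11]},
  {"finger_gap": 0.03, "xyz": [0, 0, -0.15]},
  {"finger_gap": 0.03, "xyz": [0, 0, -0.16]},
])

```text
clock: 19.02
position: [0.5616, 0.0172, 0.2324]
tool_rot: [-3.141, -0.004, -0.0]
force: [-0.3, 0.4, -1.8]
grip_width: 0.04
finger_force: 30.9
```

creep_tool([
  {"finger_gap": 0.03, "xyz": [-0.008, 0.05, 0]},
  {"finger_gap": 0.03, "xyz": [-0.016, 0.1, 0]},
  {"finger_gap": 0.03, "xyz": [-0.024, 0.15, 0]},
  {"finger_gap": 0.03, "xyz": [-0.032, 0.2, 0]},
  {"finger_gap": 0.03, "xyz": [-0.042, 0.253, 0]},
])

```text
clock: 19.65
position: [0.518, -0.2371, 0.229]
tool_rot: [-3.141, 0.0, 0.0]
force: [1.9, 0.4, -1.1]
grip_width: 0.0406
finger_force: 30.9
```

creep_tool([
  {"finger_gap": 0.03},
  {"finger_gap": 0.03},
  {"finger_gap": 0.03},
])

```text
clock: 20.02
position: [0.5188, -0.2345, 0.2292]
tool_rot: [-3.141, 0.0, 0.001]
force: [0.3, 1.1, -0.5]
grip_width: 0.0407
finger_force: 31.0
```

Run:
```python
from h import *
np.set_printoptions(precision=4,suppress=True)
W=cam("wrist");im,d=grab_frame("wrist");cv2.imwrite("pics/w6.png",im);c=cloud(W,d).reshape(-1,3)
def f(n,x,y,r,zl,zh):
    Q=c[(c[:,2]>zl)&(c[:,2]<zh)&(np.hypot(c[:,0]-x,c[:,1]-y)<r)]
    if len(Q)>3:print(n,len(Q),circ(Q),np.median(Q[:,2]),(Q.min(0)+Q.max(0))/2,np.ptp(Q,0))
f("rim",.568,-.235,.12,.107,.12);f("cup",.518,-.235,.036,.073,.08)
f("head",.518,-.235,.025,.22,.27)
print(bot.observe()["position"])
im,d=grab_frame("side");c=cloud(cam("side"),d).reshape(-1,3);cv2.imwrite("pics/side6.png",im)
f("side foot",.518,-.235,.03,.155,.18);f("side head",.518,-.235,.03,.23,.25)
```

```text
rim 6319 (np.float64(0.5671950802338144), np.float64(-0.235715977589511), np.float64(0.09683690567831998)) 0.11163270286563731 [ 0.5705 -0.2358  0.1108] [0.1921 0.1989 0.0076]
cup 698 (np.float64(0.5178317507276748), np.float64(-0.23654154477214717), np.float64(0.031063067906560188)) 0.07688494551636207 [ 0.5222 -0.2363  0.076 ] [0.0559 0.0652 0.006 ]
head 12229 (np.float64(0.520010759977573), np.float64(-0.234953350045663), np.float64(0.017004128206961375)) 0.24521497952191548 [ 0.5175 -0.2349  0.245 ] [0.0429 0.0472 0.0499]
[ 0.5189 -0.2346  0.2293]
side foot 124 (np.float64(0.5171779170585952), np.float64(-0.2324362091204737), np.float64(0.013325670955438622)) 0.17253422780318062 [ 0.5175 -0.231   0.1698] [0.0334 0.0298 0.0204]
side head 112 (np.float64(0.5176695937570032), np.float64(-0.22773201727784825), np.float64(0.018392979943791594)) 0.24153347914726336 [ 0.5179 -0.2279  0.2394] [0.0401 0.0452 0.0187]
```

View pics/w6.png

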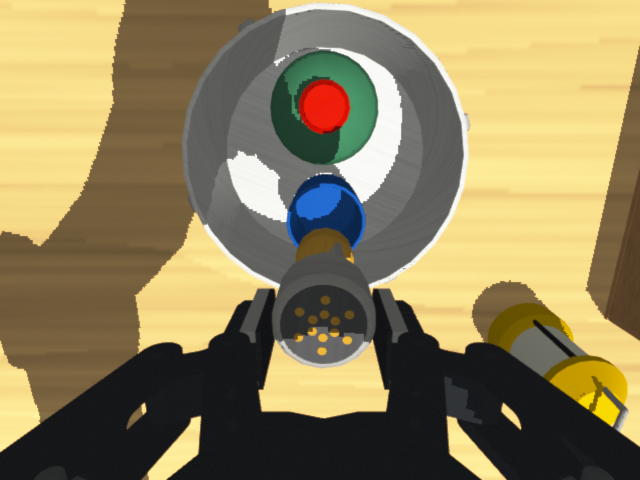

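The stove hangs upright, with its head at (325,320) and lined up with the cup at (326,215). I'll lower it into the cup.

creep_tool([
  {"finger_gap": 0.03, "xyz": [-0.0005, 0.001, 0.04]},
  {"finger_gap": 0.03, "xyz": [-0.0005, 0.001, 0.08]},
  {"finger_gap": 0.03, "xyz": [-0.0005, 0.001, 0.11]},
  {"finger_gap": 0.03, "xyz": [-0.0005, 0.001, 0.13]},
  {"finger_gap": 0.03, "xyz": [-0.0005, 0.001, 0.14]},
])

```text
clock: 20.75
position: [0.5179, -0.2361, 0.0885]
tool_rot: [-3.141, 0.001, 0.001]
force: [-0.0, 0.2, -1.1]
grip_width: 0.0405
finger_force: 31.0
```

creep_tool([
  {"finger_gap": 0.03, "xyz": [0, 0, 0.003]},
  {"finger_gap": 0.03, "xyz": [0, 0, 0.005]},
  {"finger_gap": 0.03, "xyz": [0, 0, 0.007]},
  {"finger_gap": 0.03, "xyz": [0, 0, 0.007]},
])

```text
clock: 21.25
position: [0.5182, -0.2369, 0.0827]
tool_rot: [3.141, -0.0, -0.0]
force: [0.4, -0.6, -1.7]
grip_width: 0.0405
finger_force: 31.0
```

creep_tool([
  {"finger_gap": 0.03, "xyz": [0, 0, 0.0008]},
  {"finger_gap": 0.03, "xyz": [0, 0, 0.0008]},
])

```text
clock: 21.5
position: [0.5181, -0.2368, 0.0817]
tool_rot: [3.142, -0.0, -0.0]
force: [1.2, 0.5, -0.3]
grip_width: 0.0402
finger_force: 31.0
```

creep_tool([
  {"finger_gap": 0.03, "xyz": [0, 0, 0.001]},
  {"finger_gap": 0.03, "xyz": [0, 0, 0.001]},
])

```text
clock: 21.75
position: [0.518, -0.2368, 0.0805]
tool_rot: [-3.142, 0.0, -0.0]
force: [-0.4, 0.1, -1.3]
grip_width: 0.0405
finger_force: 31.0
```

creep_tool([
  {"finger_gap": 0.03, "xyz": [0, 0, 0.0006]},
  {"finger_gap": 0.03, "xyz": [0, 0, 0.0006]},
])

```text
clock: 22.0
position: [0.518, -0.2368, 0.08]
tool_rot: [-3.142, 0.0, -0.0]
force: [-0.1, 0.0, -1.1]
grip_width: 0.0402
finger_force: 31.0
```

creep_tool([
  {"finger_gap": 0.03, "xyz": [0, 0, 0.0006]},
  {"finger_gap": 0.03, "xyz": [0, 0, 0.0006]},
])

```text
clock: 22.25
position: [0.5183, -0.2369, 0.0797]
tool_rot: [3.141, -0.0, -0.0]
force: [0.0, 0.8, 4.7]
grip_width: 0.0402
finger_force: 31.4
```

Contact at 4.7 N. I'll release, rise and travel to the lid.

creep_tool([
  {"finger_gap": 0.05},
  {"finger_gap": 0.065},
  {"finger_gap": 0.065},
])

```text
clock: 22.62
position: [0.518, -0.2368, 0.0794]
tool_rot: [-3.142, 0.0, -0.0]
force: [-0.5, 0.5, 0.3]
grip_width: 0.065
finger_force: 0.0
```

creep_tool([
  {"finger_gap": 0.065, "xyz": [0, 0, -0.02]},
  {"finger_gap": 0.065, "xyz": [0, 0, -0.06]},
  {"finger_gap": 0.065, "xyz": [0, 0, -0.1]},
  {"finger_gap": 0.065, "xyz": [0, 0, -0.14]},
  {"finger_gap": 0.065, "xyz": [0, 0, -0.15]},
])

```text
clock: 23.25
position: [0.5189, -0.2372, 0.2318]
tool_rot: [3.14, -0.003, -0.0]
force: [0.3, 1.1, -0.1]
grip_width: 0.065
finger_force: 0.0
```

creep_tool([
  {"finger_gap": 0.065, "xyz": [0, -0.06, 0]},
  {"finger_gap": 0.065, "xyz": [0, -0.12, 0]},
  {"finger_gap": 0.065, "xyz": [0, -0.18, 0]},
  {"finger_gap": 0.065, "xyz": [0, -0.24, 0]},
  {"finger_gap": 0.065, "xyz": [0, -0.3, 0]},
])

```text
clock: 23.88
position: [0.5176, 0.065, 0.2288]
tool_rot: [3.141, 0.001, -0.0]
force: [0.6, -0.2, 0.2]
grip_width: 0.0647
finger_force: 0.0
```

creep_tool([
  {"finger_gap": 0.065, "xyz": [-0.002, -0.06, 0]},
  {"finger_gap": 0.065, "xyz": [-0.004, -0.12, 0]},
  {"finger_gap": 0.065, "xyz": [-0.005, -0.18, 0]},
  {"finger_gap": 0.065, "xyz": [-0.005, -0.216, 0]},
  {"finger_gap": 0.065, "xyz": [-0.005, -0.216, 0]},
])

```text
clock: 24.5
position: [0.512, 0.2821, 0.2283]
tool_rot: [-3.141, 0.002, 0.004]
force: [-0.0, -0.5, -0.6]
grip_width: 0.065
finger_force: 0.0
```

creep_tool([
  {"finger_gap": 0.065},
  {"finger_gap": 0.065},
])

```text
clock: 24.75
position: [0.5135, 0.2779, 0.2293]
tool_rot: [3.141, 0.0, -0.002]
force: [-0.2, 0.1, -0.3]
grip_width: 0.0647
finger_force: 0.0
```

Run:
```python
from h import *
np.set_printoptions(precision=4,suppress=True)
W=cam("wrist");im,d=grab_frame("wrist");cv2.imwrite("pics/w7.png",im);c=cloud(W,d).reshape(-1,3)
def f(n,x,y,r,zl,zh):
    Q=c[(c[:,2]>zl)&(c[:,2]<zh)&(np.hypot(c[:,0]-x,c[:,1]-y)<r)]
    if len(Q)>3:print(n,len(Q),circ(Q),np.median(Q[:,2]),(Q.min(0)+Q.max(0))/2,np.ptp(Q,0))
f("knob",.5135,.279,.03,.036,.05);f("flange",.5135,.279,.115,.011,.02)
im,d=grab_frame("top");c=cloud(cam("top"),d).reshape(-1,3);cv2.imwrite("pics/top7.png",im)
f("cantop",.608,-.235,.03,.085,.1);f("rim",.57,-.235,.12,.107,.12);f("cup",.518,-.235,.036,.072,.083);f("stove",.518,-.235,.026,.086,.1)
print(bot.observe()["position"])
cv2.imwrite("pics/crop7.png",np.hstack([cv2.resize(im[170:290,360:480],None,fx=3,fy=3),cv2.resize(cv2.imread("pics/w7.png"),None,fx=.67,fy=.75)]))
```

```text
knob 583 (np.float64(0.513939815709477), np.float64(0.27876248871768117), np.float64(0.009006073683075103)) 0.04047835664037858 [0.5137 0.2788 0.0398] [0.0254 0.0243 0.0066]
flange 33107 (np.float64(0.5157575390908224), np.float64(0.27877038552810895), np.float64(0.07369793650059311)) 0.014190306120883345 [0.5138 0.2788 0.0153] [0.2082 0.2086 0.0085]
cantop 159 (np.float64(0.6078935067765325), np.float64(-0.23339290218983447), np.float64(0.013097097554436003)) 0.09048824626429464 [ 0.6085 -0.2329  0.0921] [0.0337 0.0364 0.0141]
rim 408 (np.float64(0.5681923725226196), np.float64(-0.23402522228365416), np.float64(0.09738415704157104)) 0.11156217333960117 [ 0.5676 -0.2338  0.1128] [0.1973 0.1974 0.0116]
cup 108 (np.float64(0.5188683362718274), np.float64(-0.2354814997561492), np.float64(0.03074132708737972)) 0.07649037739290909 [ 0.519  -0.2356  0.078 ] [0.0647 0.0655 0.01  ]
stove 199 (np.float64(0.5181287331146307), np.float64(-0.23578446815104556), np.float64(0.014895166415195914)) 0.09450035572253856 [ 0.5185 -0.2366  0.0935] [0.0384 0.0402 0.0129]
[0.5135 0.2782 0.2294]
```

View pics/crop7.png

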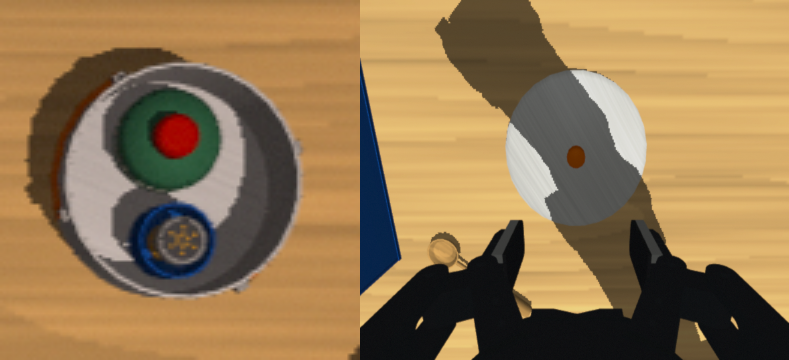

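The left part shows the stove in the cup at (180,240), with the canister beside it. The right part shows the lid's knob at (576,156), centred between the fingers. I'll grip the knob.

creep_tool([
  {"finger_gap": 0.065, "xyz": [0, -0.001, 0.055]},
  {"finger_gap": 0.065, "xyz": [0, -0.001, 0.11]},
  {"finger_gap": 0.065, "xyz": [0, -0.001, 0.16]},
  {"finger_gap": 0.065, "xyz": [0, -0.001, 0.195]},
  {"finger_gap": 0.065, "xyz": [0, -0.001, 0.2]},
], grip_n=50)

```text
clock: 25.48
position: [0.5122, 0.2792, 0.0276]
tool_rot: [3.14, 0.003, -0.001]
force: [-0.1, -0.1, 0.2]
grip_width: 0.0649
finger_force: 0.0
```

creep_tool([
  {"finger_gap": 0.06, "xyz": [0, 0, 0.004]},
  {"finger_gap": 0.05, "xyz": [0, 0, 0.01]},
  {"finger_gap": 0.02, "xyz": [0, 0, 0.01]},
  {"finger_gap": 0.015, "xyz": [0, 0, 0.01]},
  {"finger_gap": 0.015, "xyz": [0, 0, 0.01]},
], grip_n=50)

```text
clock: 26.1
position: [0.5135, 0.2803, 0.0202]
tool_rot: [-3.141, -0.001, -0.0]
force: [-2.0, -0.9, 6.0]
grip_width: 0.0237
finger_force: 49.0
```

creep_tool([
  {"finger_gap": 0.015},
  {"finger_gap": 0.015},
])

```text
clock: 26.35
position: [0.5135, 0.2803, 0.0202]
tool_rot: [-3.141, -0.001, -0.0]
force: [-1.5, -1.4, 5.2]
grip_width: 0.0238
finger_force: 49.0
```

creep_tool([
  {"finger_gap": 0.015, "xyz": [0, 0, -0.02]},
  {"finger_gap": 0.015, "xyz": [0, 0, -0.06]},
  {"finger_gap": 0.015, "xyz": [0, 0, -0.11]},
  {"finger_gap": 0.015, "xyz": [0, 0, -0.16]},
  {"finger_gap": 0.015, "xyz": [0, 0, -0.18]},
])

```text
clock: 26.98
position: [0.5139, 0.2807, 0.204]
tool_rot: [-3.139, -0.004, -0.0]
force: [0.8, 0.1, -1.5]
grip_width: 0.0237
finger_force: 49.6
```

creep_tool([
  {"finger_gap": 0.015, "xyz": [0.006, 0.05, 0]},
  {"finger_gap": 0.015, "xyz": [0.012, 0.1, 0]},
  {"finger_gap": 0.015, "xyz": [0.018, 0.15, 0]},
  {"finger_gap": 0.015, "xyz": [0.024, 0.2, 0]},
  {"finger_gap": 0.015, "xyz": [0.03, 0.25, 0]},
])

```text
clock: 27.6
position: [0.5431, 0.0286, 0.201]
tool_rot: [-3.141, -0.001, -0.0]
force: [1.3, -0.4, -2.0]
grip_width: 0.0233
finger_force: 49.6
```

creep_tool([
  {"finger_gap": 0.015, "xyz": [0.006, 0.06, 0]},
  {"finger_gap": 0.015, "xyz": [0.012, 0.12, 0]},
  {"finger_gap": 0.015, "xyz": [0.018, 0.18, 0]},
  {"finger_gap": 0.015, "xyz": [0.024, 0.23, 0]},
  {"finger_gap": 0.015, "xyz": [0.024, 0.265, 0]},
])

```text
clock: 28.22
position: [0.5668, -0.2373, 0.2009]
tool_rot: [3.141, -0.001, -0.002]
force: [0.4, -0.2, -1.5]
grip_width: 0.0237
finger_force: 49.6
```

creep_tool([
  {"finger_gap": 0.015},
  {"finger_gap": 0.015},
  {"finger_gap": 0.015},
])

```text
clock: 28.6
position: [0.5673, -0.2336, 0.2]
tool_rot: [-3.141, -0.001, 0.001]
force: [-0.1, 0.3, -1.9]
grip_width: 0.0237
finger_force: 49.7
```

Run:
```python
from h import *
np.set_printoptions(precision=4,suppress=True)
def f(n,x,y,r,zl,zh):
    Q=c[(c[:,2]>zl)&(c[:,2]<zh)&(np.hypot(c[:,0]-x,c[:,1]-y)<r)]
    if len(Q)>3:print(n,len(Q),circ(Q),np.median(Q[:,2]),(Q.min(0)+Q.max(0))/2,np.ptp(Q,0)); return Q
for n in("wrist","side","top"):
    C=cam(n);im,d=grab_frame(n);cv2.imwrite(f"pics/{n}8.png",im);c=cloud(C,d).reshape(-1,3)
    Q=f(n+" lid",.568,-.235,.13,.18,.21+.005)
    A=np.c_[Q[:,:2],np.ones(len(Q))];print(" slope",np.linalg.lstsq(A,Q[:,2],rcond=None)[0])
    f(n+" rim",.568,-.235,.12,.108,.12)
print(bot.observe()["position"],bot.observe()["grip_width"])
```

```text
wrist lid 122038 (np.float64(0.5850036928105584), np.float64(-0.23394376764728234), np.float64(0.06752426711895528)) 0.1939049295716033 [ 0.5773 -0.2338  0.2015] [0.1895 0.2104 0.027 ]
 slope [-0.0115  0.0005  0.2011]
side lid 2339 (np.float64(0.5673909819701984), np.float64(-0.2269321330945298), np.float64(0.07469635768822627)) 0.19491968315696206 [ 0.5679 -0.2297  0.2008] [0.2086 0.2102 0.0281]
 slope [-0.0002 -0.0066  0.1937]
side rim 297 (np.float64(0.5672674235424144), np.float64(-0.2333742447551624), np.float64(0.09734896589735649)) 0.11203398520756813 [ 0.5667 -0.2175  0.1134] [0.1981 0.1758 0.0107]
top lid 2745 (np.float64(0.5700112029561641), np.float64(-0.21296015499854357), np.float64(0.06859340588590178)) 0.19324050039494223 [ 0.5692 -0.1907  0.1946] [0.2085 0.1234 0.0251]
 slope [-0.001  -0.0099  0.1919]
top rim 42 (np.float64(0.570442574245868), np.float64(-0.2388125893325071), np.float64(0.10337681543239118)) 0.11227200309026375 [ 0.5443 -0.1562  0.1138] [0.1161 0.043  0.0115]
[ 0.5672 -0.2341  0.1996] 0.023956256930772156
```

View pics/side8.png

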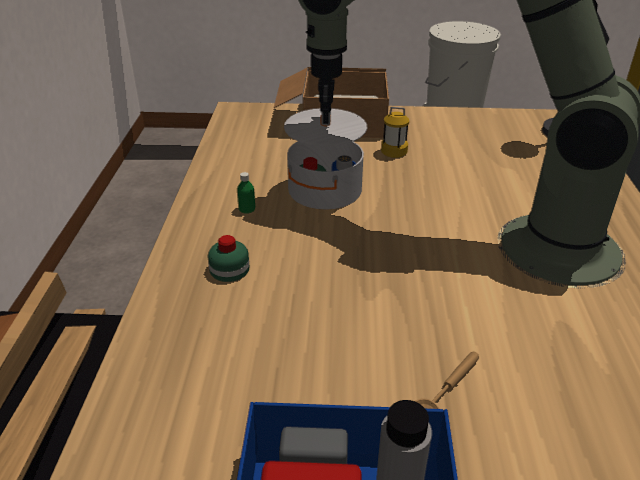

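The side view shows the lid at (325,125), level and centred over the pot at (325,170). I'll lower it.

creep_tool([
  {"finger_gap": 0.015, "xyz": [0, 0.0005, 0.02]},
  {"finger_gap": 0.015, "xyz": [0, 0.0005, 0.04]},
  {"finger_gap": 0.015, "xyz": [0, 0.0005, 0.055]},
  {"finger_gap": 0.015, "xyz": [0, 0.0005, 0.062]},
  {"finger_gap": 0.015, "xyz": [0, 0.0005, 0.062]},
])

```text
clock: 29.38
position: [0.567, -0.2352, 0.1373]
tool_rot: [-3.141, 0.0, -0.0]
force: [0.9, -0.7, -1.1]
grip_width: 0.0235
finger_force: 49.6
```

creep_tool([
  {"finger_gap": 0.015, "xyz": [0, 0, 0.003]},
  {"finger_gap": 0.015, "xyz": [0, 0, 0.006]},
  {"finger_gap": 0.015, "xyz": [0, 0, 0.009]},
  {"finger_gap": 0.015, "xyz": [0, 0, 0.01]},
  {"finger_gap": 0.015, "xyz": [0, 0, 0.01]},
])

```text
clock: 30.0
position: [0.567, -0.2353, 0.1274]
tool_rot: [-3.142, 0.0, -0.0]
force: [-0.4, -0.9, -2.2]
grip_width: 0.0239
finger_force: 49.6
```

creep_tool([
  {"finger_gap": 0.015, "xyz": [0, 0, 0.001]},
  {"finger_gap": 0.015, "xyz": [0, 0, 0.0015]},
])

```text
clock: 30.25
position: [0.5671, -0.2353, 0.1259]
tool_rot: [-3.142, -0.0, -0.0]
force: [-0.4, -0.4, -2.5]
grip_width: 0.024
finger_force: 49.6
```

creep_tool([
  {"finger_gap": 0.015, "xyz": [0, 0, 0.0007]},
  {"finger_gap": 0.015, "xyz": [0, 0, 0.0007]},
])

```text
clock: 30.5
position: [0.567, -0.2353, 0.1251]
tool_rot: [-3.142, 0.0, -0.0]
force: [0.2, -0.5, -1.0]
grip_width: 0.024
finger_force: 49.6
```

creep_tool([
  {"finger_gap": 0.015, "xyz": [0, 0, 0.0007]},
  {"finger_gap": 0.015, "xyz": [0, 0, 0.0007]},
])

```text
clock: 30.75
position: [0.567, -0.2353, 0.1244]
tool_rot: [-3.142, 0.0, -0.0]
force: [0.6, 1.0, -1.7]
grip_width: 0.0234
finger_force: 49.7
```

creep_tool([
  {"finger_gap": 0.015, "xyz": [0, 0, 0.0006]},
  {"finger_gap": 0.015, "xyz": [0, 0, 0.0006]},
])

```text
clock: 31.0
position: [0.5671, -0.2353, 0.1243]
tool_rot: [3.142, -0.0, -0.0]
force: [-1.8, 0.7, 4.2]
grip_width: 0.0239
finger_force: 50.3
```

creep_tool([
  {"finger_gap": 0.015, "xyz": [0, 0, 0.0006]},
  {"finger_gap": 0.015, "xyz": [0, 0, 0.0006]},
])

```text
clock: 31.25
position: [0.5671, -0.2353, 0.1242]
tool_rot: [3.141, -0.0, -0.0]
force: [-6.2, 2.8, 13.1]
grip_width: 0.0236
finger_force: 51.4
```

The lid is seated at z = 0.1242, as expected. I'll ease off, release, rise and check.

creep_tool([
  {"finger_gap": 0.015, "xyz": [0, 0, -0.0006]},
  {"finger_gap": 0.04, "xyz": [0, 0, -0.0006]},
  {"finger_gap": 0.06, "xyz": [0, 0, -0.0006]},
  {"finger_gap": 0.06, "xyz": [0, 0, -0.0006]},
])

```text
clock: 31.75
position: [0.5671, -0.2353, 0.1238]
tool_rot: [-3.142, 0.0, -0.0]
force: [1.1, -0.3, 0.2]
grip_width: 0.0602
finger_force: 0.0
```

creep_tool([
  {"finger_gap": 0.06, "xyz": [0, 0, -0.02]},
  {"finger_gap": 0.06, "xyz": [0, 0, -0.06]},
  {"finger_gap": 0.06, "xyz": [0, 0, -0.1]},
  {"finger_gap": 0.06, "xyz": [0, 0, -0.14]},
  {"finger_gap": 0.06, "xyz": [0, 0, -0.15]},
])

```text
clock: 32.38
position: [0.5679, -0.2356, 0.2764]
tool_rot: [3.14, -0.003, -0.0]
force: [0.4, 0.0, -0.9]
grip_width: 0.06
finger_force: 0.0
```

creep_tool([
  {"finger_gap": 0.06, "xyz": [-0.03, -0.05, 0]},
  {"finger_gap": 0.06, "xyz": [-0.06, -0.1, 0]},
  {"finger_gap": 0.06, "xyz": [-0.09, -0.15, 0]},
  {"finger_gap": 0.06, "xyz": [-0.1, -0.2, 0]},
  {"finger_gap": 0.06, "xyz": [-0.1, -0.25, 0]},
])

```text
clock: 33.0
position: [0.4662, 0.0159, 0.2738]
tool_rot: [3.141, 0.0, -0.001]
force: [1.2, -0.7, 0.1]
grip_width: 0.0602
finger_force: 0.0
```

Run:
```python
from h import *
np.set_printoptions(precision=4,suppress=True)
for n in("top","side"):
    C=cam(n);im,d=grab_frame(n);cv2.imwrite(f"pics/{n}9.png",im);c=cloud(C,d).reshape(-1,3)
    Q=c[(c[:,2]>.11)&(c[:,2]<.13)&(np.hypot(c[:,0]-.567,c[:,1]+.235)<.12)&(np.hypot(c[:,0]-.567,c[:,1]+.235)>.03)]
    A=np.c_[Q[:,:2],np.ones(len(Q))];print(n,len(Q),np.median(Q[:,2]),(Q.min(0)+Q.max(0))/2,np.ptp(Q,0),np.linalg.lstsq(A,Q[:,2],rcond=None)[0])
t=cv2.imread("pics/top9.png")[100:350,120:560];s=cv2.imread("pics/side9.png")[60:310,200:460]
cv2.imwrite("pics/fin.png",np.hstack([t,s]))
```

```text
top 4954 0.11778989800632855 [ 0.5698 -0.2347  0.1197] [0.2067 0.2096 0.0195] [ 0.0003 -0.0015  0.1172]
side 2254 0.1191606547137633 [ 0.5686 -0.2339  0.1177] [0.2065 0.2138 0.0153] [-0.0002 -0.0069  0.1176]
```

View pics/fin.png

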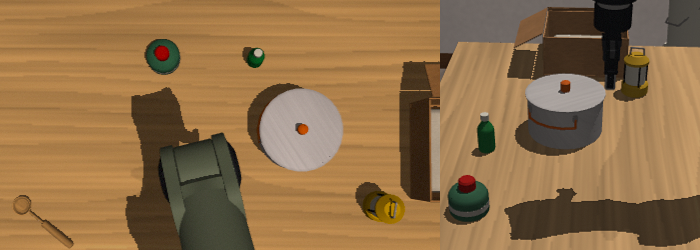

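The lid sits level on the pot at (302,130), with its top at z = 0.118 m and slopes under 1%. The lantern, soap and spoon are untouched.

```bash
python3 -c "from workcell import job; print(job.job_done())"
```

```text
the job is handed in; nothing more can be done
None
```

The cook set is packed and handed in at about 33 s: canister and cup are side by side in the pot, the stove is in the cup, and the lid is level and fully down; the pot slid roughly 1–2 mm during placing, and the lantern, soap and spoon are undisturbed.

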